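Slide the thread tray across the gap into its dock

TASK

Take the loaded thread tray by its grip board and slide it slowly off the plywood stand, across the gap and into the railed dock, keeping it low and level so that its heavy front never sags into the gap. Press it home against the metal stop with about 10 N for about a second, then let go and leave it lying flat and touching the stop. Do not force it down or ram it, and leave the other sewing things alone.

Things in the scene. Friction and masses are not known exactly. Their poses are not given: they have to be found in the camera images.
- tray: Wooden tray, 200 (x) x 120 (y) mm, walls 30 mm high; six thread spools (tops 65 mm above the underside) fixed in its front half. Origin: centre of the underside; x points to its front, the way it is slid; z up. About 0.65 kg, centre of mass about 40 mm ahead of the origin: unheld it tips once 60 mm past an edge. Friction unknown, about 0.5 to 0.7.
- tray_grip (a point): Grip point in the upright board at the tray's rear, 94 mm behind the tray's origin and 48 mm above its underside. The board is 12 mm thick (x), 70 mm wide (y), its top 66 mm above the underside. Pinch it from above: one finger behind the tray, one inside it (100 mm free up to the spools). Axes as the tray's.
- tray_nose (a point): Middle of the tray's front end at the level of the skids' underside, 100 mm ahead of the tray's origin. The tray stands on two steel skids 8 mm thick along x at y = +-42 mm, whose front 20 mm bend up 6 mm like a sledge. Axes as the tray's.
- stand: Fixed plywood stand on which the tray starts, 240 (x) x 260 (y) mm, top 50 mm above its origin. Origin: centre of its foot on the table; x points towards the dock, z up. The gap starts at its edge x = +120 mm.
- dock: Fixed grey dock, 230 (x) x 200 (y) mm, deck 50 mm above its origin (centre of its foot); x points away from the stand. Near edge at x = -115 mm. The deck may lie 2.5 mm above or below the stand's top. Two rails 16 mm high along x, 125 mm apart (2.5 mm free each side of the tray), flared open 12 mm over their first 40 mm. May be turned 0.04 rad and offset 8 mm from the stand.
- stop: Fixed aluminium stop bar across the far end of the dock, 12 (x) x 100 (y) x 20 (z) mm, with two dark screws on top. Origin: at the bottom middle of the face that the tray's nose meets; x as the dock's. It is rigid, and set differently each time. The tray is home when its nose touches this face.
- loose_spool: Bystander: single loose thread spool, 38 mm diameter, 62 mm high, standing on the table. Origin: centre of its foot.
- thimble: Bystander: steel thimble, 19 mm diameter, 22 mm high, standing on the stand beside the tray. Origin: centre of its foot.
- pin_wheel: Bystander: white disc of pins, 72 mm diameter, 16 mm high, lying on the table. Origin: centre of its underside.
Mind the look-alikes: they are no part of the job. Of the things that look like the tray, the middle-sized one is meant.

How it is judged:
By the outcome, as a careful person would: the job done as asked, in the order asked, and still so for the second after the job is handed in, with the robot touching nothing.
It also fails if it takes over 69 s, if anything falls off the work surface, if the arm or the gripper's body presses on something with over 40 N, if the wrist force passes 120 N, or if a joint passes its speed limit or range.

ROBOT

A 7-joint arm with a two-finger parallel gripper is mounted at the origin on the work surface. World frame = base frame: x ahead of the robot, y to its left, z up, the work surface at z = 0. Lengths are in m, angles in rad, forces in N, time in s.
With the tool pointing down it reaches from about 0.4 to 0.85 m from the base axis. Payload 4.5 kg.
Tool frame: the origin (TCP) lies at the very end of the fingers, on their centre line; the grasp point (between the pads) lies 19 mm behind it; z points along the fingers, y is the line along which they close (so a half turn about z gives the same grasp; the last joint's range is limited). The gripper opens to 88 mm and grips with 3 to 60 N. Pads are 18 mm wide; open, the fingers measure 123 mm over their backs; the gripper's body (75 mm by 187 mm) begins 45 mm behind the grasp point.
Start: joints at [-1.094, 0.689, -0.195, 1.565, 0.157, 0.902, -0.215], TCP at [0.268, 0.565, 0.239] pointing down, gripper open.
Joint ranges: [-3.01, 3.01], [-0.46, 2.08], [-1.47, 1.51], [0.13, 2.56], [-1, 4.14], [0.04, 2.09], [-2.66, 2.66]. Speed limits (rad/s): [2.57, 2.57, 3.14, 3.14, 3.14, 3.14, 3.14].

INTERFACE

Orientations are given as a unit quaternion [x, y, z, w].
In Python, from plant import r gives the robot as it stands. The module is installed in compiled form; this text tells all that it offers.
- The arm moves only by the tool step_arm, never from a script. Its argument "increments" is a list of rows, each a list of 2 entries, a list of its own where there are three numbers: the shift along the world's x, y, z in cm, then the turn, a rotation vector about the world's x, y, z in degrees. A call has exactly 10 rows; each row shifts and turns the commanded pose from where the row before left it; what a row does not reach is not made up. A row lasts 1/10 s, in which the tool goes at most 50 mm and 8.59 degrees, less where a joint would pass 70% of its speed; a pose out of reach is approached as far as the arm can. A call is refused whole if a number of a shift passes 5 or a number of a turn 8.59, either way. A call with a gripper value outside its range is refused whole. "fingers" is the opening, from 0 (shut) to 1 (fully open), set as the call begins (left out, the last holds). The fingers move at their own pace and stop on an object; "grip_force" is the grip in N (left out, the last holds). Time passes only in rows, so rows that do not move let the fingers close, or fill a call up. It gives the time, the measured TCP pose, the force, the opening and the grip force at its end, in the units of the state.
- r.get_state(): the state, without advancing time (a new reading comes with each control period).
- r.snapshot(name): name is "scene" or "top"; returns (picture, depth): 384x512x3 uint8, red, green, blue; 384x512 float32, m along the optical axis (not along the pixel's ray), 0 where there is no reading.
- r.calibration(name): a dict with "fov_y" (degrees; the focal length in pixels is half the picture's height over the tangent of half this angle, whatever the lens; pixels are square), "cx", "cy" (the principal point, pixels), "R" (3x3) and "t" (3): a world point X has camera coordinates R X + t. Camera axes: x right, y down, z forward; pixel columns grow to the right and rows downward; lengths in m; the calibration is good to about 2 mm. A picture is of the moment at which its call begins. calibration takes no time and is no camera call.
- r.finish_job(): hands the job in; it is judged then, once.
The state is a dict: "clock": time; "q": joint angles; "qd": joint speeds; "joint_torque": joint torques, N m; "tool_pos": TCP position; "eef_rot": TCP orientation; "contact_force": force on the tool from outside, world axes, zero at the start; "moment": the same for the moment, N m; "opening": opening from 0.0 (shut) to 1.0 (fully open); "finger_force": force on a finger pad.
Only numpy, scipy, OpenCV 4.12 (cv2) and the standard library are available. Lean on these libraries where they do the work, as an engineer would, in place of code of your own. Each camera call takes 0.05 s, during which the arm holds its last target. There are 200 camera calls.

## Working session

There is one attempt and no reset: what is moved stays moved. The work goes in short steps, Python scripts to look and compute and a tool call to move; the robot and the scene stay as the last step left them, time stands still between calls to the robot, and variables do not carry over. Pictures are saved under pics/ and viewed, at most 10 in all, crops included, and the job is handed in when it is done.

Besides the shell and the picture viewer there is one more tool, called after "Emit:" as name(argument=value, ...), one argument or row to a line, values as JSON. step_arm: Moves the arm, as the interface text tells. Its arguments: {"type":"object","properties":{"increments":{"type":"array","items":{"type":"array"}},"fingers":{"type":"number"},"grip_force":{"type":"number"}},"required":["increments"]}

```bash
mkdir -p pics
cat > h.py <<'E'
import numpy as np, cv2
from plant import r
def snap(n):
    p,d=r.snapshot(n); c=r.calibration(n); return p,d,c
def pts(d,c):
    h,w=d.shape; f=h/2/np.tan(np.radians(c['fov_y'])/2)
    v,u=np.mgrid[:h,:w]
    P=np.stack([(u-c['cx'])/f*d,(v-c['cy'])/f*d,d],-1)
    return (P-np.array(c['t']))@np.array(c['R'])   # R^T (P-t)
E
python3 - <<'E'
from h import *
print(r.get_state())
for n in('scene','top'):
    p,d,c=snap(n); np.savez(f'{n}0.npz',p=p,d=d); cv2.imwrite(f'pics/{n}0.png',cv2.resize(p[...,::-1],(768,576)))
    print(n,c)
    W=pts(d,c)
    print((d>0).mean())
E
```

```text
{'clock': 0.0, 'q': array([-1.09418219,  0.68994505, -0.19451293,  1.56635159,  0.15728127,
        0.90248829, -0.21506272]), 'qd': array([-6.84772733e-05,  8.10320342e-04, -1.58784655e-03,  7.84783061e-05,
       -1.41275770e-03, -7.71051589e-04, -2.27074017e-05]), 'joint_torque': array([-6.38411802e-05, -5.27556002e+01, -1.26704168e+00, -1.53431243e+01,
       -5.26683207e-02,  6.58481134e-03,  1.73536610e-04]), 'tool_pos': array([0.2675727 , 0.56412765, 0.23793228]), 'eef_rot': array([ 2.19548729e-01,  9.75601119e-01, -8.90722428e-04, -1.38892264e-04]), 'contact_force': array([0.80233507, 0.0351058 , 1.36860384]), 'moment': array([1.32764026e-02, 4.41536606e-02, 2.33320256e-05]), 'finger_force': 0.0, 'opening': 1.001048650978388}
scene {'fov_y': 50.59128656028499, 'cx': 250.72232817619366, 'cy': 193.62075406688092, 'R': array([[-0.21197438,  0.97719446,  0.01256364],
       [ 0.578604  ,  0.13585125, -0.80421505],
       [-0.78758128, -0.16320361, -0.59420561]]), 't': array([ 0.0430979 , -0.22153021,  1.50894718])}
0.9935506184895834
top {'fov_y': 57.00655348726217, 'cx': 256.61059179633196, 'cy': 191.65920049219505, 'R': array([[-0.02033295, -0.99975491, -0.00875703],
       [-0.99818139,  0.02079655, -0.05658114],
       [ 0.05674939,  0.00759065, -0.9983596 ]]), 't': array([0.08148665, 0.53687436, 0.90069006])}
0.9958902994791666
```

View pics/scene0.png

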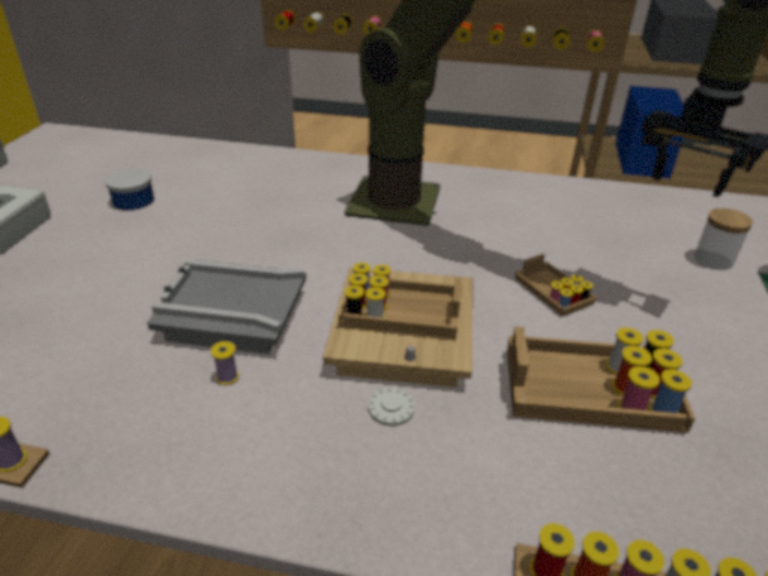

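View pics/top0.png

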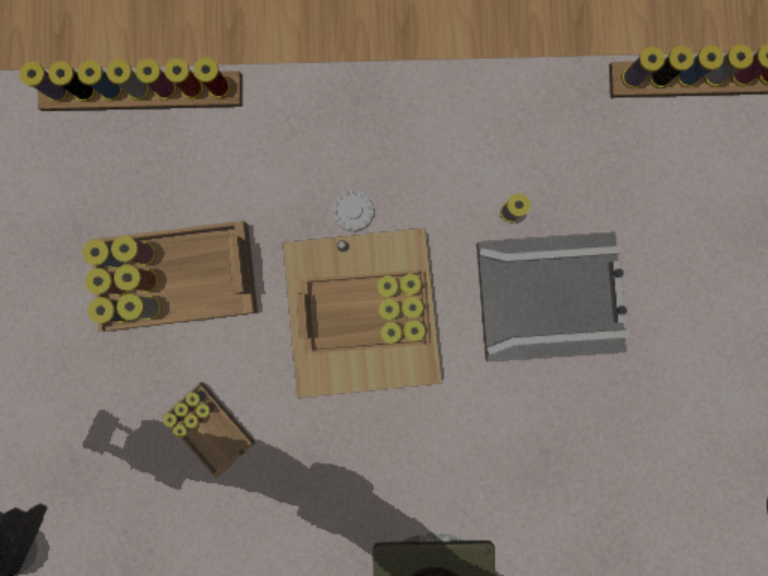

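The top view (768 px scale) shows three tray-like things: the big tray at (175,278), a small one at (210,428), and one on the plywood stand at (365,312). The one on the stand is the middle-sized one and stands with its board at the left (305,315) and spools facing the dock at (550,295), so it fits. The stop is at (618,292), the thimble at (342,245), the pin wheel at (354,211) and the loose spool at (516,207).

Run:
```python
from h import *
D={}
for n in('top','scene'):
    z=np.load(n+'0.npz'); c=r.calibration(n); D[n]=(z['p'],z['d'],pts(z['d'],c))
p,d,W=D['top']
cv2.imwrite('pics/crop0.png',cv2.resize(p[140:275,180:430,::-1],(750,405),interpolation=cv2.INTER_CUBIC))
def reg(W,x,y,z):
    return W[(W[...,0]>x[0])&(W[...,0]<x[1])&(W[...,1]>y[0])&(W[...,1]<y[1])&(W[...,2]>z[0])&(W[...,2]<z[1])]
for (u,v,name) in [(203,210,'board'),(240,210,'trayfloor'),(215,250,'standL'),(280,250,'standR'),(330,200,'deckL'),(390,200,'deckR'),(411,193,'stop'),(300,200,'gap'),(190,165,'table?'),(150,300,'')]:
    q=W[v-1:v+2,u-1:u+2].reshape(-1,3); print(name,np.median(q,0).round(4),q.std(0).round(4))
# histogram of z on scene cloud over stand and dock
for n in D:
    W=D[n][2]; q=reg(W,(.3,.8),(-.45,.3),(-.02,.16)); 
    b=np.round(q[:,2],3); u_,k=np.unique(b,return_counts=True)
    print(n,[(float(a),int(m)) for a,m in zip(u_,k) if m>150])
```

```text
board [0.493  0.1941 0.1148] [0.0019 0.0015 0.0035]
trayfloor [0.4916 0.1118 0.0605] [0.002  0.002  0.0011]
standL [0.394  0.1759 0.0501] [0.002  0.002  0.0016]
standR [0.391  0.0154 0.0506] [0.002  0.002  0.0012]
deckL [ 0.512  -0.1119  0.0496] [0.002  0.0023 0.0015]
deckR [ 0.5089 -0.2607  0.0507] [0.0021 0.0025 0.0019]
stop [ 0.5242 -0.3048  0.0703] [0.0019 0.002  0.0018]
gap [ 5.15e-01 -4.31e-02  1.00e-04] [0.0093 0.0334 0.2925]
table? [0.6067 0.2361 0.0489] [0.0021 0.0023 0.0016]
 [0.2647 0.3511 0.0071] [0.0022 0.0021 0.0009]
top [(-0.004, 333), (-0.003, 1296), (-0.002, 3482), (-0.001, 6504), (-0.0, 8173), (0.001, 7567), (0.002, 4832), (0.003, 2214), (0.004, 723), (0.005, 172), (0.046, 153), (0.047, 539), (0.048, 1404), (0.049, 2533), (0.05, 2983), (0.051, 2438), (0.052, 1292), (0.053, 440), (0.058, 260), (0.059, 465), (0.06, 594), (0.061, 664), (0.062, 395), (0.063, 229), (0.064, 222), (0.065, 250), (0.066, 241), (0.067, 195), (0.08, 153), (0.114, 194), (0.115, 287), (0.116, 278)]
scene [(-0.002, 248), (-0.001, 1327), (-0.0, 4009), (0.001, 7062), (0.002, 6811), (0.003, 3751), (0.004, 1207), (0.005, 279), (0.011, 161), (0.012, 163), (0.049, 447), (0.05, 1099), (0.051, 1594), (0.052, 1392), (0.053, 636), (0.054, 206), (0.06, 264), (0.061, 351), (0.062, 360), (0.063, 258), (0.064, 206), (0.065, 170), (0.066, 215), (0.067, 229), (0.068, 168), (0.116, 173), (0.117, 159)]
```

View pics/crop0.png

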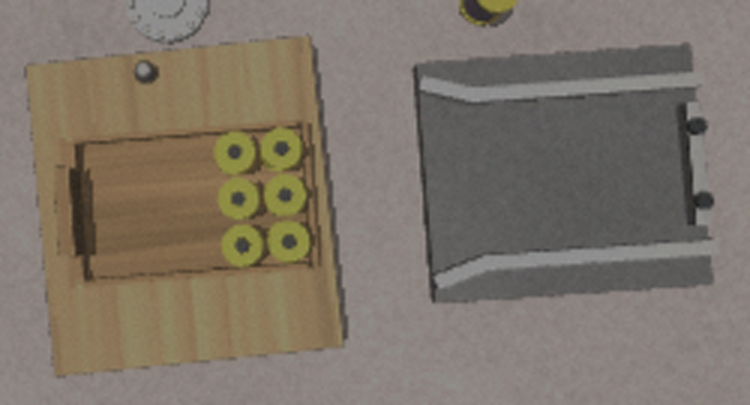

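The crop confirms the tray on the stand: six spools toward the dock, with the grip board at the left end (crop 60–90, 210). Next I'll fit the frames.

Run:
```python
from h import *
D={}
for n in('top','scene'):
    z=np.load(n+'0.npz'); c=r.calibration(n); D[n]=(z['p'],z['d'],pts(z['d'],c),c)
def sel(n,x,y,z):
    W=D[n][2]; return (W[...,0]>x[0])&(W[...,0]<x[1])&(W[...,1]>y[0])&(W[...,1]<y[1])&(W[...,2]>z[0])&(W[...,2]<z[1])
def rect(name,n,x,y,z):
    m=sel(n,x,y,z); W=D[n][2]; m=cv2.morphologyEx(m.astype(np.uint8),cv2.MORPH_OPEN,np.ones((2,2)))>0
    q=W[m]; (c,s,a)=cv2.minAreaRect((q[:,:2]*1000).astype(np.float32)); 
    print(n,name,np.round(c,1),np.round(s,1),round(a,2),'z',np.median(q[:,2]).round(4),len(q)); return q
def plane(n,name,x,y):
    q=D[n][2][sel(n,x,y,(.042,.058))]; print(n,name,'z',q[:,2].mean().round(4),len(q))
for n in D:
    plane(n,'standlow',(.38,.41),(0.02,.17)); plane(n,'standhi',(.57,.6),(.02,.14)); plane(n,'table-gapside',(.3,.35),(-.3,.2))
    plane(n,'deck',(.48,.54),(-.28,-.12))
    W=D[n][2]; q=W[sel(n,(.3,.36),(-.3,.1),(-.02,.02))]; q2=W[sel(n,(.65,.75),(-.1,.0),(-.02,.02))]; print(n,'table',q[:,2].mean().round(4),q2[:,2].mean().round(4))
    rect('stand',n,(.36,.66),(-.06,.25),(.045,.055))
    rect('dock',n,(.38,.64),(-.34,-.08),(.045,.055))
    rect('board',n,(.44,.55),(.17,.22),(.105,.125))
    rect('spools',n,(.42,.57),(-.01,.13),(.108,.125))
    rect('stop',n,(.46,.57),(-.33,-.28),(.066,.076))
    # rails
    for nm,xr in(('railhi',(.53,.62)),('raillo',(.41,.49))):
        q=W[sel(n,xr,(-.3,-.16),(.0625,.072))]; k=np.polyfit(q[:,1],q[:,0],1)
        print(n,nm,'slope',k[0].round(4),'x at y=-.2',np.polyval(k,-.2).round(4),np.ptp(q[:,0]-np.polyval(k,q[:,1])).round(4),q[:,2].mean().round(4))
    # stop face: top points fit min |y|
    q=W[sel(n,(.46,.57),(-.33,-.28),(.064,.072))]; 
    for xb in np.arange(.48,.56,.02):
        s=q[abs(q[:,0]-xb)<.01]; 
        if len(s): print('  stop x',xb.round(2),'y max/min',np.percentile(s[:,1],[2,50,98]).round(4))
```

```text
top standlow z 0.05 742
top standhi z 0.0502 572
top table-gapside z nan 0
top deck z 0.0498 1548
top table 0.0001 0.0004
top stand [493. 110.] [269.4 251.9] 4.84 z 0.0501 5734
top dock [ 511.1 -139.7] [208.8 408.2] 2.8 z 0.0498 6159
top board [483.1 135.2] [142.2  72.8] 84.22 z 0.1154 177
top spools [498.6  43.1] [104.8  69.6] 4.07 z 0.115 899
top stop [ 526.6 -144.4] [412.5  99.7] 87.93 z 0.0698 175
top railhi slope -0.0249 x at y=-.2 0.5855 0.0423 0.0658
top raillo slope -0.048 x at y=-.2 0.4484 0.0122 0.0657
  stop x 0.48 y max/min [-0.315  -0.3075 -0.3034]
  stop x 0.5 y max/min [-0.3136 -0.3061 -0.3026]
  stop x 0.52 y max/min [-0.314  -0.3066 -0.3012]
  stop x 0.54 y max/min [-0.3127 -0.305  -0.3005]
  stop x 0.56 y max/min [-0.312  -0.3028 -0.2991]
scene standlow z 0.0516 104
scene standhi z 0.0514 364
scene table-gapside z nan 0
scene deck z 0.051 785
scene table 0.0016 0.0015
scene stand [819.6 143.6] [1023.9  243. ] 4.76 z 0.0512 2838
scene dock [902.2 -63.4] [999.2 270.7] 19.93 z 0.0509 2771
scene board [448.9 201.3] [ 13.  157.7] 89.56 z 0.1163 98
scene spools [420.4  45.7] [265.2  64.2] 2.99 z 0.1159 543
scene stop [ 513.6 -304.7] [110.5   8.9] 2.62 z 0.0677 99
scene railhi slope 0.0103 x at y=-.2 0.5856 0.0598 0.0663
scene raillo slope -0.0554 x at y=-.2 0.4481 0.0183 0.066
  stop x 0.48 y max/min [-0.3131 -0.3046 -0.3025]
  stop x 0.5 y max/min [-0.3114 -0.3046 -0.3019]
  stop x 0.52 y max/min [-0.3129 -0.3048 -0.3007]
  stop x 0.54 y max/min [-0.3076 -0.3014 -0.2997]
  stop x 0.56 y max/min [-0.3108 -0.3036 -0.2991]<stdin>:12: RuntimeWarning: Mean of empty slice.
  ret = ret.dtype.type(ret / rcount)
```

```bash
cat >> h.py <<'E'
def box(W,x,y,z):
    q=W.reshape(-1,3); return q[(q[:,0]>x[0])&(q[:,0]<x[1])&(q[:,1]>y[0])&(q[:,1]<y[1])&(q[:,2]>z[0])&(q[:,2]<z[1])]
def rect(name,q):
    c,s,a=cv2.minAreaRect((q[:,:2]*1000).astype(np.float32)); print(name,np.round(c,1),np.round(s,1),round(a,2),'z',np.mean(q[:,2]).round(4),len(q))
E
python3 - <<'E'
from h import *
for n in('top','scene'):
    z=np.load(n+'0.npz'); c=r.calibration(n); p=z['p']; W=pts(z['d'],c)
    print(n)
    rect('stand',box(W,(.36,.66),(-.06,.25),(.045,.055)))
    rect('dock',box(W,(.38,.64),(-.34,-.08),(.044,.056)))
    rect('board',box(W,(.44,.55),(.17,.22),(.110,.125)))
    rect('spools',box(W,(.42,.57),(-.01,.13),(.108,.125)))
    rect('walls',box(W,(.42,.57),(-.01,.2),(.076,.084)))
    rect('stop',box(W,(.46,.57),(-.33,-.28),(.0665,.073)))
    # straight rails: inside edges per bins
    q=box(W,(.40,.62),(-.30,-.10),(.0625,.071))
    for lo,hi in((.52,.62),(.40,.50)):
        s=q[(q[:,0]>lo)&(q[:,0]<hi)]
        print(' rail',[(round(float(y),2),np.percentile(s[abs(s[:,1]-y)<.01][:,0],[5,50,95]).round(4).tolist()) for y in np.arange(-.28,-.1,.04) if (abs(s[:,1]-y)<.01).sum()>3])
    # yellow spool-top centers in the tray
    hsv=cv2.cvtColor(p,cv2.COLOR_RGB2HSV); m=(cv2.inRange(hsv,(22,120,60),(36,255,255))>0)&(W[...,2]>.108)&(W[...,2]<.125)
    k,l,st,ce=cv2.connectedComponentsWithStats(m.astype(np.uint8))
    for i in range(1,k):
        if st[i,4]>20:
            v=W[l==i]
            if .42<v[:,0].mean()<.57 and -.03<v[:,1].mean()<.2: print('  spool',((v.max(0)+v.min(0))/2).round(4),st[i,4])
E
```

```text
top
stand [497.6 111.1] [260.4 240.4] 4.75 z 0.0501 5741
dock [ 517.2 -203.7] [200.1 231.9] 2.74 z 0.0498 6205
board [492.9 198.6] [69.4 12.2] 3.02 z 0.1159 165
spools [501.6  47.4] [103.8  67.3] 2.71 z 0.1152 900
walls [498.3 103.9] [120.1 198. ] 3.33 z 0.08 515
stop [ 520.8 -307.6] [95.6 13.3] 2.62 z 0.0697 166
 rail [(-0.28, [0.5839, 0.589, 0.594]), (-0.24, [0.5822, 0.5872, 0.5922]), (-0.2, [0.5806, 0.5856, 0.5906]), (-0.16, [0.579, 0.5839, 0.589]), (-0.12, [0.5776, 0.5845, 0.5899])]
 rail [(-0.28, [0.4472, 0.4521, 0.4571]), (-0.24, [0.4454, 0.4503, 0.4554]), (-0.2, [0.4438, 0.4488, 0.4537]), (-0.16, [0.4422, 0.4471, 0.4521]), (-0.12, [0.4333, 0.4386, 0.4457])]
  spool [0.5381 0.0306 0.1147] 126
  spool [0.5355 0.0675 0.1149] 127
  spool [0.5007 0.0659 0.1157] 126
  spool [0.5023 0.0291 0.1155] 127
  spool [0.4639 0.0622 0.1154] 131
  spool [0.4667 0.0275 0.116 ] 127
scene
stand [496.8 110.8] [262.9 239.1] 5.12 z 0.0512 2850
dock [ 516.4 -203.2] [204.7 230.8] 2.65 z 0.0509 2901
board [491.3 199.4] [73.4 11.9] 3.13 z 0.1166 93
spools [501.   48.3] [104.1  67.5] 2.99 z 0.1157 545
walls [496.4 101.6] [126.3 192.5] 3.34 z 0.0801 446
stop [ 514.3 -307.5] [109.2  13.7] 3.47 z 0.0701 85
 rail [(-0.28, [0.583, 0.5902, 0.5949]), (-0.24, [0.5806, 0.5872, 0.593]), (-0.2, [0.5781, 0.5856, 0.5916]), (-0.16, [0.5751, 0.583, 0.5895]), (-0.12, [0.5762, 0.5841, 0.5906])]
 rail [(-0.28, [0.4444, 0.4532, 0.4575]), (-0.24, [0.4438, 0.4521, 0.457]), (-0.2, [0.4419, 0.4491, 0.4535]), (-0.16, [0.4388, 0.4468, 0.4516]), (-0.12, [0.4313, 0.4399, 0.4475])]
  spool [0.5029 0.0307 0.1136] 252
  spool [0.5011 0.0662 0.1139] 247
```

Measured, with both views agreeing within about 1–2 mm:

| Item | Measured |
|---|---|
| Stand top | z 50 mm |
| Dock deck | about 0.4 mm below the stand top |
| Board | (493,199), top at 116 mm |
| Tray origin | (498,104), yaw 3.1° |
| Dock | Midline x = 517 at y = -200, yaw about 2.5° |
| Stop face | y ≈ -302 |

Sizes check: board 69×12, tray 120×198, stop 13 thick. I'm moving above the board now.

Emit:
step_arm(
  increments=[
    [[1.8,-2.9,-0.3],[0,0,2.8]],
    [[1.8,-2.9,-0.3],[0,0,2.8]],
    [[1.8,-2.9,-0.3],[0,0,2.8]],
    [[1.8,-2.9,-0.3],[0,0,2.8]],
    [[1.8,-2.9,-0.3],[0,0,2.8]],
    [[1.8,-2.9,-0.3],[0,0,2.8]],
    [[1.8,-2.9,-0.3],[0,0,2.8]],
    [[1.8,-2.9,-0.3],[0,0,2.8]],
    [[1.8,-2.9,-0.3],[0,0,2.8]],
    [[1.8,-2.9,-0.3],[0,0,2.8]],
  ],
  fingers=1,
  grip_force=30,
)

```text
clock: 1.1
tool_pos: [0.4482, 0.2734, 0.2084]
eef_rot: [-0.024, 1.0, -0.0, -0.0]
contact_force: [0.7, 0.4, -0.1]
opening: 1.0
finger_force: 0.0
```

Emit:
step_arm(
  increments=[
    [[0.7,-1.2,0],[0,0,0.3]],
    [[0.7,-1.2,0],[0,0,0]],
    [[0.7,-1.2,0],[0,0,0]],
    [[0.7,-1.2,0],[0,0,0]],
    [[0.7,-1.2,-0.5],[0,0,0]],
    [[0.7,-1.2,-1],[0,0,0]],
    [[0.26,-0.3,-1],[0,0,0]],
    [[0,0,-1],[0,0,0]],
    [[0,0,-1],[0,0,0]],
    [[0,0,0],[0,0,0]],
  ],
)

```text
clock: 2.1
tool_pos: [0.491, 0.2001, 0.1621]
eef_rot: [-0.026, 1.0, -0.0, -0.002]
contact_force: [0.4, -0.5, 0.2]
opening: 1.0
finger_force: 0.0
```

Emit:
step_arm(
  increments=[
    [[0.1,-0.1,-1],[0,0,0]],
    [[0,0,-1],[0,0,0]],
    [[0,0,-1],[0,0,0]],
    [[0,0,-1],[0,0,0]],
    [[0,0,-1],[0,0,0]],
    [[0,0,-1],[0,0,0]],
    [[0,0,-0.8],[0,0,0]],
    [[0,0,-0.7],[0,0,0]],
    [[0,0,-0.6],[0,0,0]],
    [[0,0,0],[0,0,0]],
  ],
)

```text
clock: 3.1
tool_pos: [0.493, 0.1986, 0.082]
eef_rot: [-0.026, 1.0, -0.0, -0.001]
contact_force: [1.4, 0.5, -0.4]
opening: 0.997
finger_force: 0.0
```

Emit:
step_arm(
  increments=[
    [[0,0,0],[0,0,0]],
    [[0,0,-0.2],[0,0,0]],
    [[0,0,0],[0,0,0]],
    [[0,0,0],[0,0,0]],
    [[0,0,0],[0,0,0]],
    [[0,0,0],[0,0,0]],
    [[0,0,0],[0,0,0]],
    [[0,0,0],[0,0,0]],
    [[0,0,0],[0,0,0]],
    [[0,0,0],[0,0,0]],
  ],
  fingers=0,
  grip_force=45,
)

```text
clock: 4.1
tool_pos: [0.4937, 0.1999, 0.0809]
eef_rot: [-0.026, 1.0, 0.001, 0.0]
contact_force: [1.1, 2.2, -0.2]
opening: 0.132
finger_force: 45.0
```

```bash
cat > look.py <<'E'
from h import *
import sys
y0=float(sys.argv[1]); cxy=float(sys.argv[2])  # expected tray centre y, x
s=r.get_state(); print(s['clock'],s['tool_pos'].round(4),s['eef_rot'].round(4),s['contact_force'].round(1),s['moment'].round(2),s['opening'].round(3),s['finger_force'])
p,d,c=snap('top'); W=pts(d,c); np.savez('last.npz',p=p,d=d)
hsv=cv2.cvtColor(p,cv2.COLOR_RGB2HSV); m=(cv2.inRange(hsv,(22,120,50),(36,255,255))>0)&(W[...,2]>.106)&(W[...,2]<.127)
k,l,st,ce=cv2.connectedComponentsWithStats(m.astype(np.uint8))
C=[]
for i in range(1,k):
    if st[i,4]>40:
        v=W[l==i]; q=(v.max(0)+v.min(0))/2; q[2]=v[:,2].mean()
        if abs(q[0]-cxy)<.08 and abs(q[1]-y0+.055)<.07: C.append(q)
C=np.array(C); print('n',len(C),'mean',C.mean(0).round(4),'z',C[:,2].round(4))
if len(C)==6: rect('spoolhull',np.array([q for q in W[m] if abs(q[0]-cxy)<.08 and abs(q[1]-y0+.055)<.07]))
E
python3 look.py .104 .498
```

```text
Traceback (most recent call last):
  File "look.py", line 4, in <module>
    s=r.get_state(); print(s['clock'],s['tool_pos'].round(4),s['eef_rot'].round(4),s['contact_force'].round(1),s['moment'].round(2),s['opening'].round(3),s['finger_force'])
                                                                                                                                    ^^^^^^^^^^^^^^^^^^
AttributeError: 'float' object has no attribute 'round'
```

Gripped: the opening is 11.6 mm, which matches the 12 mm board. Starting the slide.

Emit:
step_arm(
  increments=[
    [[0.01,-0.1,0],[0,0,0]],
    [[0.02,-0.2,0],[0,0,-0.05]],
    [[0.03,-0.3,0],[0,0,-0.05]],
    [[0.03,-0.3,0],[0,0,-0.05]],
    [[0.03,-0.3,0],[0,0,-0.05]],
    [[0.03,-0.3,0],[0,0,-0.05]],
    [[0.03,-0.3,0],[0,0,-0.05]],
    [[0.03,-0.3,0],[0,0,-0.05]],
    [[0.03,-0.3,0],[0,0,-0.05]],
    [[0.03,-0.3,0],[0,0,-0.05]],
  ],
)

```text
clock: 5.1
tool_pos: [0.4964, 0.1741, 0.081]
eef_rot: [-0.022, 1.0, 0.002, 0.001]
contact_force: [0.0, 5.5, 0.0]
opening: 0.132
finger_force: 45.0
```

```bash
sed -i "s/s\['opening'\].round(3)/round(s['opening'],3)/" look.py; python3 look.py .077 .501
```

```text
5.1 [0.4964 0.1741 0.081 ] [-2.240e-02  9.997e-01  1.900e-03  7.000e-04] [0.  5.5 0. ] [1.08 0.11 0.02] 0.132 45.00101398676634
n 6 mean [0.5026 0.0206 0.1152] z [0.1151 0.1151 0.1152 0.1156 0.1151 0.1151]
spoolhull [502.4  20.1] [102.2  67. ] 2.63 z 0.1152 757
```

Emit:
step_arm(
  increments=[
    [[0.03,-0.3,0],[0,0,0]],
    [[0.03,-0.3,0],[0,0,0]],
    [[0.03,-0.3,0],[0,0,0]],
    [[0.03,-0.3,0],[0,0,0]],
    [[0.03,-0.3,0],[0,0,0]],
    [[0.03,-0.3,0],[0,0,0]],
    [[0.03,-0.3,0],[0,0,0]],
    [[0.03,-0.3,0],[0,0,0]],
    [[0.03,-0.3,0],[0,0,0]],
    [[0.03,-0.3,0],[0,0,0]],
  ],
)

```text
clock: 6.15
tool_pos: [0.4993, 0.1439, 0.0811]
eef_rot: [-0.022, 1.0, 0.002, 0.001]
contact_force: [-0.9, 5.1, 1.9]
opening: 0.131
finger_force: 45.0
```

```bash
python3 look.py .05 .503
```

```text
6.15 [0.4993 0.1439 0.0811] [-2.240e-02  9.997e-01  1.700e-03  6.000e-04] [-0.9  5.1  1.9] [ 1.24  0.16 -0.07] 0.131 45.00538679771125
n 6 mean [ 0.505  -0.0096  0.115 ] z [0.1149 0.1149 0.1148 0.1151 0.1152 0.1152]
spoolhull [505.1 -10.2] [99.9 67.4] 2.3 z 0.115 758
```

Emit:
step_arm(
  increments=[
    [[0.05,-0.3,0],[0,0,0]],
    [[0.05,-0.3,0],[0,0,0]],
    [[0.05,-0.3,0],[0,0,0]],
    [[0.05,-0.3,0],[0,0,0]],
    [[0.05,-0.3,0],[0,0,0]],
    [[0.05,-0.3,0],[0,0,0]],
    [[0.05,-0.3,0],[0,0,0]],
    [[0.05,-0.3,0],[0,0,0]],
    [[0.05,-0.3,0],[0,0,0]],
    [[0.05,-0.3,0],[0,0,0]],
  ],
)

```text
clock: 7.2
tool_pos: [0.5042, 0.1144, 0.0812]
eef_rot: [-0.023, 1.0, 0.002, 0.001]
contact_force: [-1.3, 7.1, 4.0]
opening: 0.133
finger_force: 45.0
```

```bash
python3 look.py .02 .505
```

```text
7.2 [0.5042 0.1144 0.0812] [-2.260e-02  9.997e-01  2.000e-03  7.000e-04] [-1.3  7.1  4. ] [ 1.56  0.26 -0.1 ] 0.133 45.01918086782098
n 5 mean [ 0.5173 -0.0426  0.1149] z [0.115  0.1149 0.115  0.1147 0.1147]
```

Emit:
step_arm(
  increments=[
    [[0.01,-0.25,0],[0,0,0]],
    [[0.01,-0.25,0],[0,0,0]],
    [[0.01,-0.25,0],[0,0,0]],
    [[0.01,-0.25,0],[0,0,0]],
    [[0.01,-0.25,0],[0,0,0]],
    [[0.01,-0.25,0],[0,0,0]],
    [[0.01,-0.25,0],[0,0,0]],
    [[0.01,-0.25,0],[0,0,0]],
    [[0.01,-0.25,0],[0,0,0]],
    [[0.01,-0.25,0],[0,0,0]],
  ],
)

```text
clock: 8.25
tool_pos: [0.5059, 0.0903, 0.0815]
eef_rot: [-0.023, 1.0, 0.003, 0.001]
contact_force: [-0.2, 7.9, 4.9]
opening: 0.132
finger_force: 45.0
```

```bash
python3 look.py -.006 .505
python3 - <<'E'
from h import *
z=np.load('last.npz'); p=z['p']; W=pts(z['d'],r.calibration('top'))
cv2.imwrite('pics/mid.png',cv2.resize(p[140:275,180:430,::-1],(750,405),interpolation=cv2.INTER_CUBIC))
E
```

```text
8.25 [0.5059 0.0903 0.0815] [-0.0228  0.9997  0.0027  0.0015] [-0.2  7.9  4.9] [ 1.89  0.21 -0.1 ] 0.132 45.04751558415592
n 4 mean [ 0.531  -0.0628  0.1144] z [0.1142 0.1149 0.1141 0.1146]
```

View pics/mid.png

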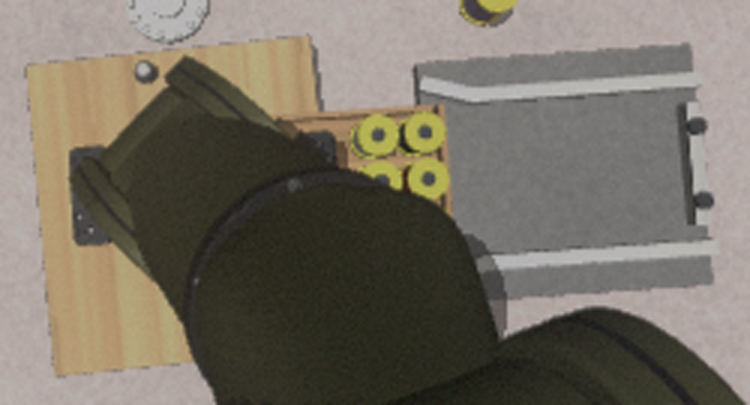

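The picture shows the tray's nose at crop x≈445, about 15 mm over the deck and below the +x rail (475,100), with the thimble undisturbed. Checking the side clearance next.

```bash
cat > side.py <<'E'
from h import *
z=np.load('last.npz'); W=pts(z['d'],r.calibration('top'))
q=box(W,(.53,.59),(-.3,.05),(.075,.086))
for y in np.arange(-.26,.04,.02):
    s=q[abs(q[:,1]-y)<.01]
    if len(s)>6: print(round(y,2),'tray +x outer',np.percentile(s[:,0],[50,95]).round(4),'z',s[:,2].mean().round(4),'rail inner',(.5806+.0419*(-.2-y)).round(4))
E
python3 side.py
```

```text
-0.1 tray +x outer [0.5558 0.5715] z 0.0792 rail inner 0.5764
-0.08 tray +x outer [0.5696 0.5721] z 0.0794 rail inner 0.5756
-0.06 tray +x outer [0.5676 0.5718] z 0.0794 rail inner 0.5747
-0.04 tray +x outer [0.5679 0.5705] z 0.0795 rail inner 0.5739
-0.02 tray +x outer [0.5661 0.5686] z 0.0798 rail inner 0.5731
-0.0 tray +x outer [0.5664 0.5689] z 0.0801 rail inner 0.5722
0.02 tray +x outer [0.5655 0.567 ] z 0.0806 rail inner 0.5714
```

Emit:
step_arm(
  increments=[
    [[0,0,0],[-0.15,0,0]],
    [[0.01,-0.1,0],[-0.15,0,0]],
    [[0.03,-0.2,0],[-0.15,0,0]],
    [[0.03,-0.2,0],[-0.15,0,0]],
    [[0.03,-0.2,0],[0,0,0]],
    [[0.03,-0.2,0],[0,0,0]],
    [[0.03,-0.2,0],[0,0,0]],
    [[0.03,-0.2,0],[0,0,0]],
    [[0.02,-0.2,0],[0,0,0]],
    [[0.02,-0.2,0],[0,0,0]],
  ],
)

```text
clock: 9.3
tool_pos: [0.5076, 0.072, 0.0809]
eef_rot: [-0.022, 1.0, -0.004, 0.0]
contact_force: [-0.1, 4.9, 1.1]
opening: 0.137
finger_force: 45.2
```

```bash
python3 look.py -.026 .51; python3 side.py
```

```text
9.3 [0.5076 0.072  0.0809] [-2.250e-02  9.997e-01 -3.500e-03  5.000e-04] [-0.1  4.9  1.1] [ 1.69  0.13 -0.09] 0.137 45.199824592564255
n 4 mean [ 0.5338 -0.081   0.1148] z [0.1149 0.1146 0.1151 0.1148]
-0.12 tray +x outer [0.5469 0.5735] z 0.0795 rail inner 0.5772
-0.1 tray +x outer [0.5716 0.574 ] z 0.0797 rail inner 0.5764
-0.08 tray +x outer [0.5694 0.5721] z 0.0808 rail inner 0.5756
-0.06 tray +x outer [0.5699 0.5724] z 0.0799 rail inner 0.5747
-0.04 tray +x outer [0.569  0.5706] z 0.0802 rail inner 0.5739
-0.02 tray +x outer [0.5683 0.5709] z 0.0799 rail inner 0.5731
-0.0 tray +x outer [0.5674 0.5689] z 0.0807 rail inner 0.5722
```

Emit:
step_arm(
  increments=[
    [[0.02,-0.3,0],[0.04,0,0]],
    [[0.02,-0.3,0],[0.04,0,0]],
    [[0.02,-0.3,0],[0.04,0,0]],
    [[0.02,-0.3,0],[0.04,0,0]],
    [[0.02,-0.3,0],[0.04,0,0]],
    [[0.02,-0.3,0],[0.04,0,0]],
    [[0.01,-0.3,0],[0.04,0,0]],
    [[0.01,-0.3,0],[0.04,0,0]],
    [[0.01,-0.3,0],[0.04,0,0]],
    [[0.01,-0.3,0],[0.04,0,0]],
  ],
)

```text
clock: 10.35
tool_pos: [0.5089, 0.0415, 0.0808]
eef_rot: [-0.022, 1.0, -0.0, 0.0]
contact_force: [-0.7, 5.2, 0.2]
opening: 0.132
finger_force: 45.0
```

```bash
python3 look.py -.05 .51; python3 side.py
```

```text
10.35 [0.5089 0.0415 0.0808] [-2.240e-02  9.997e-01 -4.000e-04  2.000e-04] [-0.7  5.2  0.2] [ 1.41  0.12 -0.03] 0.132 45.040772845968604
n 3 mean [ 0.542  -0.1172  0.1145] z [0.1144 0.1147 0.1146]
-0.16 tray +x outer [0.5403 0.5688] z 0.0792 rail inner 0.5789
-0.14 tray +x outer [0.5731 0.5756] z 0.0792 rail inner 0.5781
-0.12 tray +x outer [0.5712 0.5753] z 0.0803 rail inner 0.5772
-0.1 tray +x outer [0.5718 0.5742] z 0.0801 rail inner 0.5764
-0.08 tray +x outer [0.5696 0.572 ] z 0.0802 rail inner 0.5756
-0.06 tray +x outer [0.57   0.5725] z 0.0797 rail inner 0.5747
```

Emit:
step_arm(
  increments=[
    [[0.018,-0.4,0],[0,0,0]],
    [[0.018,-0.4,0],[0,0,0]],
    [[0.018,-0.4,0],[0,0,0]],
    [[0.018,-0.4,0],[0,0,0]],
    [[0.018,-0.4,0],[0,0,0]],
    [[0.018,-0.4,0],[0,0,0]],
    [[0.018,-0.4,0],[0,0,0]],
    [[0.018,-0.4,0],[0,0,0]],
    [[0.018,-0.4,0],[0,0,0]],
    [[0.018,-0.4,0],[0,0,0]],
  ],
)

```text
clock: 11.4
tool_pos: [0.5106, 0.0006, 0.0807]
eef_rot: [-0.022, 1.0, -0.001, -0.0]
contact_force: [-1.3, 5.4, -0.3]
opening: 0.134
finger_force: 45.0
```

```bash
python3 look.py -.09 .51; python3 side.py
```

```text
11.4 [0.5106 0.0006 0.0807] [-2.220e-02  9.998e-01 -1.100e-03 -2.000e-04] [-1.3  5.4 -0.3] [1.18 0.04 0.02] 0.134 45.04360822029412
n 2 mean [ 0.5551 -0.1529  0.1148] z [0.1149 0.1147]
-0.2 tray +x outer [0.5405 0.5738] z 0.0801 rail inner 0.5806
-0.18 tray +x outer [0.5746 0.5771] z 0.0799 rail inner 0.5798
-0.16 tray +x outer [0.5748 0.5773] z 0.0803 rail inner 0.5789
-0.14 tray +x outer [0.5732 0.5756] z 0.0794 rail inner 0.5781
```

Emit:
step_arm(
  increments=[
    [[0.016,-0.4,0],[0,0,0]],
    [[0.016,-0.4,0],[0,0,0]],
    [[0.016,-0.4,0],[0,0,0]],
    [[0.016,-0.4,0],[0,0,0]],
    [[0.016,-0.4,0],[0,0,0]],
    [[0.016,-0.4,0],[0,0,0]],
    [[0.016,-0.4,0],[0,0,0]],
    [[0.016,-0.4,0],[0,0,0]],
    [[0.016,-0.4,0],[0,0,0]],
    [[0.016,-0.4,0],[0,0,0]],
  ],
)

```text
clock: 12.45
tool_pos: [0.5123, -0.0406, 0.0807]
eef_rot: [-0.022, 1.0, -0.002, -0.0]
contact_force: [0.2, 3.0, -2.1]
opening: 0.135
finger_force: 45.1
```

```bash
python3 look.py -.13 .51; python3 side.py
```

```text
12.45 [ 0.5123 -0.0406  0.0807] [-2.160e-02  9.998e-01 -1.700e-03 -1.000e-04] [ 0.2  3.  -2.1] [ 1.01  0.08 -0.02] 0.135 45.07044351194054
n 1 mean [ 0.5585 -0.2125  0.1145] z [0.1145]
-0.24 tray +x outer [0.5736 0.5775] z 0.08 rail inner 0.5823
-0.22 tray +x outer [0.5765 0.5788] z 0.0793 rail inner 0.5814
-0.2 tray +x outer [0.5765 0.5791] z 0.0796 rail inner 0.5806
-0.04 tray +x outer [0.5679 0.5705] z 0.0803 rail inner 0.5739
```

Emit:
step_arm(
  increments=[
    [[0.018,-0.4,0],[0,0,0]],
    [[0.018,-0.4,0],[0,0,0]],
    [[0.018,-0.4,0],[0,0,0]],
    [[0.018,-0.4,0],[0,0,0]],
    [[0.018,-0.4,0],[0,0,0]],
    [[0.018,-0.4,0],[0,0,0]],
    [[0.018,-0.4,0],[0,0,0]],
    [[0.018,-0.4,0],[0,0,0]],
    [[0.018,-0.4,0],[0,0,0]],
    [[0.018,-0.4,0],[0,0,0]],
  ],
)

```text
clock: 13.5
tool_pos: [0.5141, -0.0806, 0.0807]
eef_rot: [-0.022, 1.0, -0.002, -0.0]
contact_force: [-0.3, 4.3, -2.1]
opening: 0.134
finger_force: 45.1
```

```bash
python3 look.py -.17 .51; python3 side.py
```

```text
13.5 [ 0.5141 -0.0806  0.0807] [-2.170e-02  9.998e-01 -1.700e-03 -1.000e-04] [-0.3  4.3 -2.1] [ 1.06 -0.02  0.04] 0.134 45.06954111624509
-0.1 tray +x outer [0.5738 0.574 ] z 0.08 rail inner 0.5764
-0.08 tray +x outer [0.5693 0.572 ] z 0.0796 rail inner 0.5756look.py:13: RuntimeWarning: Mean of empty slice.
  C=np.array(C); print('n',len(C),'mean',C.mean(0).round(4),'z',C[:,2].round(4))
  ret = ret.dtype.type(ret / rcount)
Traceback (most recent call last):
  File "look.py", line 13, in <module>
    C=np.array(C); print('n',len(C),'mean',C.mean(0).round(4),'z',C[:,2].round(4))
                                                                  ~^^^^^
IndexError: too many indices for array: array is 1-dimensional, but 2 were indexed
```

Emit:
step_arm(
  increments=[
    [[0.013,-0.3,0],[0,0,0]],
    [[0.013,-0.3,0],[0,0,0]],
    [[0.013,-0.3,0],[0,0,0]],
    [[0.013,-0.3,0],[0,0,0]],
    [[0.009,-0.2,0],[0,0,0]],
    [[0.009,-0.2,0],[0,0,0]],
    [[0.009,-0.2,0],[0,0,0]],
    [[0.004,-0.1,0],[0,0,0]],
    [[0.004,-0.1,0],[0,0,0]],
    [[0.004,-0.1,0],[0,0,0]],
  ],
)

```text
clock: 14.55
tool_pos: [0.5151, -0.1012, 0.0807]
eef_rot: [-0.022, 1.0, -0.002, -0.0]
contact_force: [0.8, 3.9, -2.3]
opening: 0.131
finger_force: 45.1
```

Emit:
step_arm(
  increments=[
    [[0.002,-0.05,0],[0,0,0]],
    [[0.002,-0.05,0],[0,0,0]],
    [[0.002,-0.05,0],[0,0,0]],
    [[0.002,-0.05,0],[0,0,0]],
    [[0.002,-0.05,0],[0,0,0]],
    [[0.002,-0.05,0],[0,0,0]],
    [[0.002,-0.05,0],[0,0,0]],
    [[0.002,-0.05,0],[0,0,0]],
    [[0.002,-0.05,0],[0,0,0]],
    [[0,0,0],[0,0,0]],
  ],
)

```text
clock: 15.55
tool_pos: [0.5153, -0.106, 0.0807]
eef_rot: [-0.022, 1.0, -0.002, -0.0]
contact_force: [0.7, 4.1, -1.5]
opening: 0.131
finger_force: 45.1
```

Emit:
step_arm(
  increments=[
    [[0.002,-0.04,0],[0,0,0]],
    [[0.002,-0.04,0],[0,0,0]],
    [[0.002,-0.04,0],[0,0,0]],
    [[0.002,-0.04,0],[0,0,0]],
    [[0.002,-0.04,0],[0,0,0]],
    [[0,0,0],[0,0,0]],
    [[0,0,0],[0,0,0]],
    [[0,0,0],[0,0,0]],
    [[0,0,0],[0,0,0]],
    [[0,0,0],[0,0,0]],
  ],
)

```text
clock: 16.55
tool_pos: [0.5152, -0.1067, 0.0807]
eef_rot: [-0.022, 1.0, -0.001, -0.0]
contact_force: [0.1, 4.7, -1.9]
opening: 0.133
finger_force: 45.0
```

Emit:
step_arm(
  increments=[
    [[0.002,-0.04,0],[0,0,0]],
    [[0.002,-0.04,0],[0,0,0]],
    [[0.002,-0.04,0],[0,0,0]],
    [[0,0,0],[0,0,0]],
    [[0,0,0],[0,0,0]],
    [[0,0,0],[0,0,0]],
    [[0,0,0],[0,0,0]],
    [[0,0,0],[0,0,0]],
    [[0,0,0],[0,0,0]],
    [[0,0,0],[0,0,0]],
  ],
)

```text
clock: 17.55
tool_pos: [0.5152, -0.1067, 0.0808]
eef_rot: [-0.023, 1.0, -0.0, -0.0]
contact_force: [-2.6, 8.1, -1.5]
opening: 0.129
finger_force: 45.0
```

Emit:
step_arm(
  increments=[
    [[-0.02,-0.04,0],[0,0,0]],
    [[-0.02,-0.04,0],[0,0,0]],
    [[-0.02,-0.04,0],[0,0,0]],
    [[0,-0.02,0],[0,0,0]],
    [[0,0,0],[0,0,0]],
    [[0,0,0],[0,0,0]],
    [[0,0,0],[0,0,0]],
    [[0,0,0],[0,0,0]],
    [[0,0,0],[0,0,0]],
    [[0,0,0],[0,0,0]],
  ],
)

```text
clock: 18.55
tool_pos: [0.5148, -0.1068, 0.0808]
eef_rot: [-0.023, 1.0, 0.0, 0.0]
contact_force: [-2.2, 10.2, -0.4]
opening: 0.132
finger_force: 45.0
```

Emit:
step_arm(
  increments=[
    [[0,-0.04,0],[0,0,0]],
    [[0,-0.04,0],[0,0,0]],
    [[0,-0.02,0],[0,0,0]],
    [[0,0,0],[0,0,0]],
    [[0,0,0],[0,0,0]],
    [[0,0,0],[0,0,0]],
    [[0,0,0],[0,0,0]],
    [[0,0,0],[0,0,0]],
    [[0,0,0],[0,0,0]],
    [[0,0,0],[0,0,0]],
  ],
)

```text
clock: 19.55
tool_pos: [0.5148, -0.1068, 0.0808]
eef_rot: [-0.024, 1.0, 0.001, 0.0]
contact_force: [-2.1, 11.2, -0.7]
opening: 0.132
finger_force: 45.0
```

Emit:
step_arm(
  increments=[
    [[0,-0.04,0],[0,0,0]],
    [[0,-0.04,0],[0,0,0]],
    [[0,0,0],[0,0,0]],
    [[0,0,0],[0,0,0]],
    [[0,0,0],[0,0,0]],
    [[0,0,0],[0,0,0]],
    [[0,0,0],[0,0,0]],
    [[0,0,0],[0,0,0]],
    [[0,0,0],[0,0,0]],
    [[0,0,0],[0,0,0]],
  ],
)

```text
clock: 20.55
tool_pos: [0.5147, -0.1068, 0.0808]
eef_rot: [-0.024, 1.0, 0.002, 0.0]
contact_force: [-2.2, 13.0, 0.6]
opening: 0.134
finger_force: 45.0
```

Run:
```python
from h import *
s=r.get_state(); print(s['tool_pos'].round(4),s['eef_rot'].round(4),s['contact_force'].round(1),s['moment'].round(2))
p,d,c=snap('scene'); W=pts(d,c); np.savez('sc.npz',p=p,d=d)
cv2.imwrite('pics/press.png',cv2.resize(p[150:270,80:330,::-1],(750,360),interpolation=cv2.INTER_CUBIC))
```

```text
[ 0.5147 -0.1068  0.0808] [-2.390e-02  9.997e-01  1.500e-03  2.000e-04] [-2.2 13.   0.6] [ 2.91  0.48 -0.04]
```

View pics/press.png

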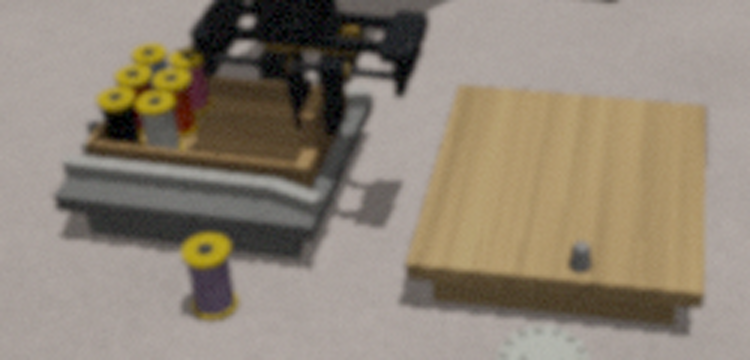

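The picture shows the tray between the rails (crop 90–325, 60–180) with its spools toward the stop, and the thimble and loose spool standing. It has been pressed at 10–13 N for over a second. I'll ease the push a little, then open.

Emit:
step_arm(
  increments=[
    [[0,0.05,0],[0,0,0]],
    [[0,0.05,0],[0,0,0]],
    [[0,0.05,0],[0,0,0]],
    [[0,0.05,0],[0,0,0]],
    [[0,0,0],[0,0,0]],
    [[0,0,0],[0,0,0]],
    [[0,0,0],[0,0,0]],
    [[0,0,0],[0,0,0]],
    [[0,0,0],[0,0,0]],
    [[0,0,0],[0,0,0]],
  ],
)

```text
clock: 21.6
tool_pos: [0.5147, -0.1068, 0.0808]
eef_rot: [-0.023, 1.0, 0.0, 0.0]
contact_force: [-1.0, 10.1, 0.0]
opening: 0.133
finger_force: 45.0
```

Emit:
step_arm(
  increments=[
    [[0,0,0],[0,0,0]],
    [[0,0,0],[0,0,0]],
    [[0,0,0],[0,0,0]],
    [[0,0,0],[0,0,0]],
    [[0,0,0],[0,0,0]],
    [[0,0,0],[0,0,0]],
    [[0,0,0],[0,0,0]],
    [[0,0,0],[0,0,0]],
    [[0,0,0],[0,0,0]],
    [[0,0,0],[0,0,0]],
  ],
  fingers=1,
)

```text
clock: 22.6
tool_pos: [0.5148, -0.1101, 0.0807]
eef_rot: [-0.022, 1.0, -0.002, -0.0]
contact_force: [0.6, -0.1, -0.0]
opening: 0.998
finger_force: 0.0
```

Clear of the board. Rising straight up, then moving away so I can see the tray.

Emit:
step_arm(
  increments=[
    [[0,0.1,0],[0,0,0]],
    [[0,0.1,0.5],[0,0,0]],
    [[0,0,1],[0,0,0]],
    [[0,0,1],[0,0,0]],
    [[0,0,1.5],[0,0,0]],
    [[0,0,2],[0,0,0]],
    [[0,0,2],[0,0,0]],
    [[0,0,2],[0,0,0]],
    [[0,0,2],[0,0,0]],
    [[0,0,2],[0,0,0]],
  ],
)

```text
clock: 23.6
tool_pos: [0.5147, -0.1082, 0.2226]
eef_rot: [-0.022, 1.0, -0.002, 0.0]
contact_force: [0.4, 0.3, 0.3]
opening: 1.0
finger_force: 0.0
```

Emit:
step_arm(
  increments=[
    [[0,2.5,0],[0,0,0]],
    [[0,2.5,0],[0,0,0]],
    [[0,2.5,0],[0,0,0]],
    [[0,2.5,0],[0,0,0]],
    [[0,2.5,0],[0,0,0]],
    [[0,2.5,0],[0,0,0]],
    [[0,2.5,0],[0,0,0]],
    [[0,2.5,0],[0,0,0]],
    [[0,2.5,0],[0,0,0]],
    [[0,2.5,0],[0,0,0]],
  ],
)

```text
clock: 24.6
tool_pos: [0.5147, 0.1428, 0.2218]
eef_rot: [-0.022, 1.0, -0.002, 0.0]
contact_force: [0.4, -0.3, -0.1]
opening: 1.004
finger_force: 0.0
```

```bash
python3 look.py -.2 .515
python3 - <<'E'
from h import *
z=np.load('last.npz'); p=z['p']; W=pts(z['d'],r.calibration('top'))
rect('walls',box(W,(.44,.6),(-.32,-.09),(.076,.084)))
rect('stop',box(W,(.46,.57),(-.33,-.28),(.0665,.073)))
cv2.imwrite('pics/end.png',cv2.resize(p[130:275,180:430,::-1],(750,435),interpolation=cv2.INTER_CUBIC))
E
```

```text
24.6 [0.5147 0.1428 0.2218] [-2.170e-02  9.998e-01 -1.600e-03  4.000e-04] [ 0.4 -0.3 -0.1] [ 0.03 -0.03  0.03] 1.004 0.0
n 6 mean [ 0.5214 -0.2595  0.1147] z [0.1145 0.1147 0.1148 0.1147 0.115  0.1146]
spoolhull [ 521.8 -259.9] [102.4  67.2] 2.64 z 0.1147 805
walls [ 519.  -207.1] [120.1 212.3] 2.75 z 0.0797 529
stop [ 506.5 -305.6] [75.4 17.6] 1.88 z 0.0694 42
```

View pics/end.png

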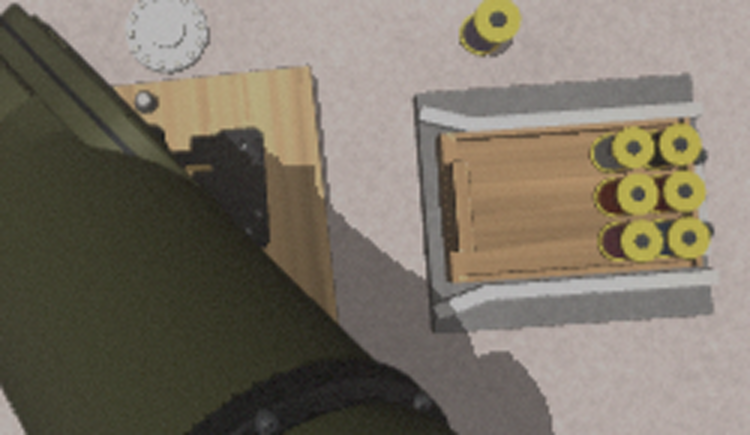

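The tray lies flat, with all spool tops at 114.7 mm. Its nose is at y≈-302, at the stop face, and it sits between the rails (crop 440–705, 120–280). The pin wheel, thimble and loose spool are undisturbed.

```bash
python3 -c "
from plant import r
print(r.finish_job())"
```

```text
the job is handed in; nothing more can be done
None
```

The tray is in the dock, pressed against the stop at a measured 10–13 N (including sliding friction) for over a second, then released; it lies flat with its nose at the stop face to within camera accuracy, and I handed the job in at about 25 s.

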